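Level the camera test shelf

ROBOT

A 6-joint arm with a two-finger parallel gripper is mounted at the origin on the work surface. World frame = base frame: x ahead of the robot, y to its left, z up, the work surface at z = 0. Lengths are in m, angles in rad, forces in N, time in s.
With the tool pointing down it reaches from about 0.375 to 0.9 m from the base axis. Payload 3.1 kg.
Tool frame: the origin (TCP) lies at the centre of the arm's flange, where the gripper is bolted on; the fingertips stand 182 mm ahead of it and the grasp point (between the pads) lies 164 mm ahead of it; z points along the fingers, y is the line along which they close (so a half turn about z gives the same grasp; the last joint's range is limited). The gripper opens to 87 mm and grips with 3 to 60 N. Pads are 19 mm wide; open, the fingers measure 117 mm over their backs; the gripper's body (75 mm by 190 mm) begins 51 mm behind the grasp point.
Start: joints at [0.932, 0.527, 1.433, -0, 1.181, -0.178], TCP at [0.277, 0.56, 0.405] pointing down, gripper open.
Joint ranges: [-3.08, 3.08], [-0.75, 2.2], [0.22, 2.44], [-1.43, 4.57], [0, 2.65], [-2.85, 2.85]. Speed limits (rad/s): [2.79, 2.79, 3.14, 3.14, 3.14, 3.14].

INTERFACE

Orientations are given as a unit quaternion [x, y, z, w].
In Python, from rig import * gives the robot as it stands.
- The arm moves only by the tool move_arm, never from a script. Its argument "commands" is a list that holds one entry, the list of rows, each a list of 6 numbers: the shift along the tool's x, y, z in units of 40 mm (1.0 is 40 mm), then the turn, a rotation vector about the tool's x, y, z in rad. A call has 1 to 12 rows; each row is the pose to reach, as a shift and turn from the pose commanded when the call began, along the tool's axes at that moment; what a row does not reach only later rows make up. A row lasts 1/8 s, in which the tool goes at most 62.5 mm and 10.7 degrees, less where a joint would pass 70% of its speed; a pose out of reach is approached as far as the arm can. A call with a gripper value outside its range is refused whole. "claw" is the closure, from -1 (fully open) to 1 (shut), so that 0 is half open, set as the call begins (left out, the last holds). The fingers move at their own pace and stop on an object; "squeeze" is the grip in N (left out, the last holds). Time passes only in rows, so rows that repeat a pose let the fingers close. It gives the time, the measured TCP pose, the force, the opening and the grip force at its end, in the units of the state.
- get_obs(): the state, without advancing time (a new reading comes with each control period).
- camera(name): name is "side" or "top"; returns a dict with "pixels" (420x560x3 uint8, blue, green, red), "range_z" (420x560 float32, m along the optical axis (not along the pixel's ray), 0 where there is no reading), "camera_matrix" (3x3 intrinsics, pixels), "D" ([k1, k2, p1, p2, k3] as OpenCV has them; the pictures are not rectified), "extrinsics" (4x4, takes a point from world to camera coordinates). Camera axes: x right, y up, looking along -z (the intrinsics and any distortion apply to the point x, -y, -z); pixel columns grow to the right and rows downward; lengths in m; the calibration is good to about 2 mm. A picture is of the moment at which its call begins.
- hand_in(): hands the job in; it is judged then, once.
The state is a dict: "time": time; "q": joint angles; "joint_velocities": joint speeds; "joint_torque": joint torques, N m; "position": TCP position; "tool_rot": TCP orientation; "ft_force": force on the tool from outside, world axes, zero at the start; "moment": the same for the moment, N m; "grip_width": finger opening in m; "grip_force": force on a finger pad.
Only numpy, scipy, OpenCV 4.12 (cv2) and the standard library are available. Lean on these libraries where they do the work, as an engineer would, in place of code of your own. Each camera call takes 0.05 s, during which the arm holds its last target. There are 200 camera calls.

TASK

Lift the spirit level out of its moulded tray and stand it sole down on the steel camera test shelf, its length along the shelf's long side, and let go of it. Then turn the black hand-knob of the levelling foot until the bubble rests centred between the two lines of the vial. Finally press the level down onto the shelf from above, firmly but not hard (10 to 20 N), with the bubble still centred, and finish like that: the job ends while the robot is still pressing on the level.

Things in the scene. Friction and masses are not known exactly. Their poses are not given: they have to be found in the camera images.
- level: Yellow spirit level with black ends, 200 mm long, 24 mm wide, 48 mm tall, 0.29-0.39 kg, upright on its sole in the tray's cavity. Origin at its centre, half-way up (24 mm above the sole); x along its length, z up.
- vial_mid (a point): Middle of the green glass vial in the level's top, 20.5 mm above the level's centre; x along the vial. The vial lies in a recess 64 mm by 17 mm, 4 mm below the flat metal top, which is 24 mm wide. Two black lines cross it 10 mm either side of the middle.
- bubble_mid (a point): Middle of the pale bubble (16 mm long, 6 mm wide), at the vial's top. Its offset from vial_mid along the vial's x is the reading, 0 = centred; it lies between the lines within 2 mm of 0. It runs to the higher end, 1.5 mm per milliradian of slope, stops at 18 mm and settles in about 1 s.
- tray: Dark grey moulded tray fixed to the bench, 270 mm (its x) by 115 mm (its y) by 30 mm high, with one cavity 206 mm by 30 mm, 22 mm deep, in its middle along x, in which the level stands; the level rises 26 mm above the tray. Origin at the centre of its underside.
- shelf: Galvanised steel plate 200 mm (its x) by 380 mm (its y, the long side), top 62 mm above the bench. Origin at the middle of the top, z up. Two set feet near the +y end (y = 155 mm), the adjustable foot near the -y end (x 0, y = -155 mm), which starts too low. A black rail 10 mm high lies on it along the +x edge (x 63 to 93 mm, y -40 to 160 mm); the rest is free.
- foot: Levelling foot's hand-knob at the shelf's -y end: black, round, knurled, 36 mm across, 28 mm tall, orange pointer. Origin on its upright axis, half-way up, about 29 mm above the shelf (underside 15 mm). Clockwise from above raises that end 4 mm a turn (2.05 mrad, so 3.1 mm of bubble, per rad). Stiff (0.08 N m), stays where left, stays at its height; needs 1 to 4 rad clockwise.
- camera: Bystander: machine camera, dark box with an orange top ring, 56 mm square and 88 mm tall, loose; leave it alone.
- computer: Bystander: black finned fanless computer, 100 by 150 by 40 mm, loose; leave it alone.
- mug: Bystander: white mug, 80 mm wide and 90 mm tall, loose; leave it alone.
- driver: Bystander: screwdriver lying on the bench between tray and shelf, near the robot; leave it alone.
Not all that is in view belongs to the job. What is meant by the level is not blue or pink, and is the larger of those in its own colour.

How it is judged:
By the outcome, as a careful person would: the job done as asked, in the order asked, and still so for the second after the job is handed in, while the arm keeps its last pose, push and grip.
It also fails if it takes over 72 s, if anything falls off the work surface, if the arm or the gripper's body presses on something with over 40 N, if the wrist force passes 120 N, or if a joint passes its speed limit or range.

## Working session

There is one attempt and no reset: what is moved stays moved. The work goes in short steps, Python scripts to look and compute and a tool call to move; the robot and the scene stay as the last step left them, time stands still between calls to the robot, and variables do not carry over. Pictures are saved under pics/ and viewed, at most 10 in all, crops included, and the job is handed in when it is done.

Besides the shell and the picture viewer there is one more tool, called after ">>>" in YAML: its name, and indented under it one key for each argument. move_arm: Moves the arm, as the interface text tells. Its arguments: {"type":"object","properties":{"commands":{"type":"array","items":{"type":"array","items":{"type":"array","items":{"type":"number"}}}},"claw":{"type":"number"},"squeeze":{"type":"number"}},"required":["commands"]}

```bash
mkdir -p pics; ls; cat > h.py <<'E'
from rig import *
import numpy as np, cv2
from scipy.spatial.transform import Rotation as R
def shot(n):
    c=camera(n); return c
def ray(c,uv):
    p=cv2.undistortPoints(np.array(uv,float).reshape(-1,1,2),np.array(c["camera_matrix"],float),np.array(c["D"],float)).reshape(-1,2)
    d=np.c_[p[:,0],-p[:,1],-np.ones(len(p))]
    E=np.array(c["extrinsics"]); return -E[:3,:3].T@E[:3,3], d@E[:3,:3]
def onplane(c,uv,z):
    o,d=ray(c,uv); return o+d*((z-o[2])/d[:,2])[:,None]
def depthpts(c):
    h,w=c["range_z"].shape
    v,u=np.mgrid[:h,:w]; o,d=ray(c,np.c_[u.ravel(),v.ravel()])
    return (o+d*c["range_z"].ravel()[:,None]).reshape(h,w,3)
E
python3 - <<'E'
from h import *
for n in("top","side"):
    c=shot(n); cv2.imwrite(f"pics/{n}0.png",c["pixels"]); print(n,ray(c,[[280,210]])); np.save(f"{n}0.npy",c,allow_pickle=True)
s=get_obs(); print(s["time"],s["position"],s["tool_rot"],s["grip_width"],s["ft_force"])
E
```

```text
pics
top (array([0.32792525, 0.05443389, 1.49260552]), array([[ 0.14292684,  0.01546292, -0.98964568]]))
side (array([0.41093201, 1.33783887, 0.98158769]), array([[ 0.0797106 , -0.81206974, -0.57813088]]))
0.1 [0.27715111 0.55984571 0.40385996] [ 2.27895075e-01  9.73685191e-01 -9.10412900e-04 -3.94748269e-04] 0.08673079943727491 [-0.84802322 -0.24261406  0.65686404]
```

View pics/top0.png

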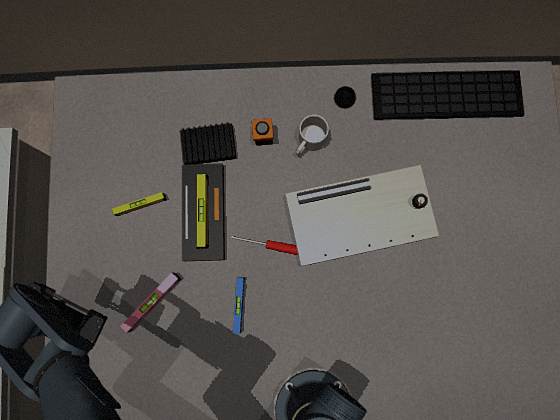

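View pics/side0.png

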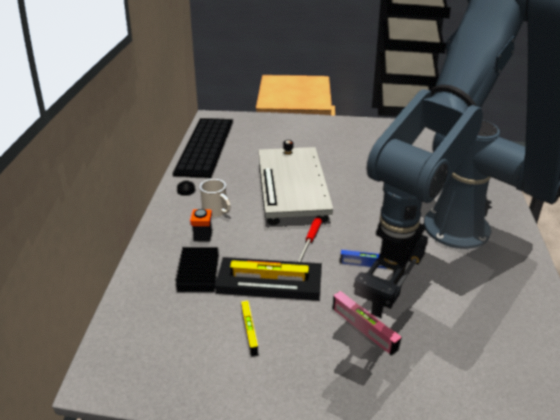

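The top view shows two yellow levels, at (201,210) in the dark tray and a smaller one at (139,204). There is also a pink one at (150,302) and a blue one at (239,305). The yellow one in the tray fits, being the larger of its colour. The shelf is at about (362,215), with its knob at (420,201). I'll confirm with an enlarged crop and measure.

```bash
cat >> h.py <<'E'
def level_blob(c,box=None):
    hsv=cv2.cvtColor(c["pixels"],cv2.COLOR_BGR2HSV)
    m=cv2.inRange(hsv,(22,120,60),(38,255,255))
    if box: 
        k=np.zeros_like(m);x0,y0,x1,y1=box;k[y0:y1,x0:x1]=1;m=m*k
    m=cv2.morphologyEx(m,cv2.MORPH_CLOSE,np.ones((9,9)))
    cs,_=cv2.findContours(m,cv2.RETR_EXTERNAL,cv2.CHAIN_APPROX_NONE)
    return sorted(cs,key=cv2.contourArea)[::-1]
E
python3 - <<'E'
from h import *
c=np.load("top0.npy",allow_pickle=True).item(); im=c["pixels"]
a=cv2.resize(im[155:270,105:245],None,fx=4,fy=4,interpolation=cv2.INTER_CUBIC)
cv2.imwrite("pics/crop1.png",a)
for k in level_blob(c)[:3]:
    r=cv2.minAreaRect(k); b=cv2.boxPoints(r); p=onplane(c,b,0.056)
    e=[p[1]-p[0],p[2]-p[1]]; e=max(e,key=np.linalg.norm)
    print("lvl",r[0],p.mean(0),np.linalg.norm(p[1]-p[0]),np.linalg.norm(p[2]-p[1]),np.degrees(np.arctan2(e[1],e[0])))
# shelf: depth
P=depthpts(c); m=((P[...,2]>.045)&(P[...,2]<.075)).astype(np.uint8)*255
m[:, :280]=0; m[:, 450:]=0; m[:150]=0;m[280:]=0
cs,_=cv2.findContours(m,cv2.RETR_EXTERNAL,cv2.CHAIN_APPROX_NONE); k=max(cs,key=cv2.contourArea)
b=cv2.boxPoints(cv2.minAreaRect(k)); p=onplane(c,b,.06); print("shelf",b.round(),p.round(4),p.mean(0), np.linalg.norm(np.diff(p,axis=0),axis=1))
for uv in[(300,225),(300,250),(425,230),(400,180),(360,215)]: print(uv,P[uv[1],uv[0]].round(4))
# tray
for uv in [(190,180),(190,250),(215,250),(201,180),(201,235)]: print("t",uv,P[uv[1],uv[0]].round(4))
# knob
g=cv2.cvtColor(im,cv2.COLOR_BGR2GRAY)[185:220,400:440]; m=(g<90).astype(np.uint8)
n,l,st,ce=cv2.connectedComponentsWithStats(m); 
for i in range(1,n):
  if st[i,4]>15: uv=ce[i]+[400,185]; print("knob",uv,st[i],onplane(c,[uv],.1), P[int(uv[1]),int(uv[0])])
s=get_obs(); print(R.from_quat(s["tool_rot"]).as_matrix().round(3))
E
```

```text
lvl (201.0, 210.0) [0.5423987  0.29266607 0.056     ] 0.022243158690587284 0.19874682303790844 179.75645522885213
lvl (137.66751098632812, 202.94708251953125) [0.56589384 0.46867864 0.056     ] 0.14730409783415807 0.019287724306587282 -73.98760312707446
lvl (153.25, 297.7500305175781) [0.30688319 0.42302351 0.056     ] 0.02827989260242887 0.011549280919012769 -46.07668043729127
shelf [[285. 193.]
 [423. 164.]
 [439. 236.]
 [301. 266.]] [[ 0.5803  0.0624  0.06  ]
 [ 0.6527 -0.3191  0.06  ]
 [ 0.4519 -0.3484  0.06  ]
 [ 0.3827  0.0258  0.06  ]] [ 0.51689225 -0.14482951  0.06      ] [0.38823827 0.20294344 0.38052504]
(300, 225) [0.4923 0.024  0.0614]
(300, 250) [0.4248 0.0261 0.0648]
(425, 230) [ 0.4696 -0.3126  0.0591]
(400, 180) [ 0.6095 -0.254   0.0545]
(360, 215) [ 0.5153 -0.139   0.0588]
t (190, 180) [0.6314 0.328  0.0291]
t (190, 250) [0.4349 0.3281 0.0288]
t (215, 250) [0.4327 0.2578 0.0356]
t (201, 180) [0.6256 0.2929 0.0528]
t (201, 235) [0.4726 0.2925 0.0582]
knob [419.03246753 201.11688312] [ 12   9  16  15 154] [[ 0.54245251 -0.29126194  0.1       ]] [ 0.54174703 -0.28955517  0.10661068]
[[-0.896  0.444 -0.001]
 [ 0.444  0.896 -0.002]
 [ 0.    -0.002 -1.   ]]
```

View pics/crop1.png

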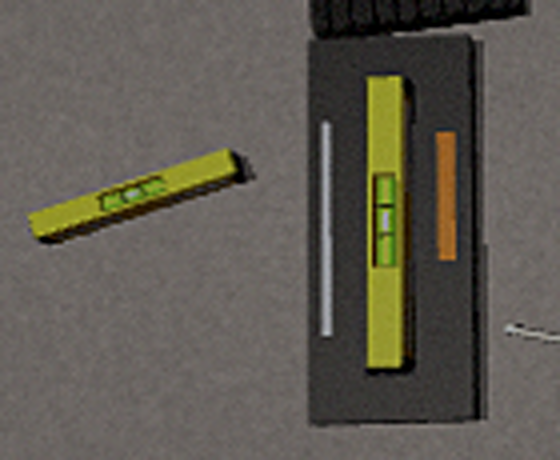

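The crop shows the large level in the tray with its vial at crop (385,220), and the smaller yellow level outside at (135,195). The one in the tray is confirmed. I'll write a small move calculator and approach.

```bash
cat >> h.py <<'E'
def go(x,y,z,yaw,base=None):
    """tool units for TCP target, tool y at yaw deg, pointing down"""
    s=get_obs(); p=np.array(s["position"]); A=R.from_quat(s["tool_rot"])
    t=np.radians(yaw); Y=np.array([np.cos(t),np.sin(t),0]); Z=np.array([0,0,-1.]); X=np.cross(Y,Z)
    B=R.from_matrix(np.c_[X,Y,Z])
    print("t",s["time"],"move",(A.inv().apply(np.array([x,y,z])-p)/.04).round(3),(A.inv()*B).as_rotvec().round(4))
E
python3 -c "
from h import *
go(.5424,.2927,.27,90)"
```

```text
t 0.1 move [-8.908 -3.035  3.349] [-0.0018 -0.0008 -0.4598]
```

>>> move_arm:
  commands:
    - [[-8.91,-3.04,3.3,0,0,-0.46],[-8.91,-3.04,3.3,0,0,-0.46],[-8.91,-3.04,3.3,0,0,-0.46],[-8.91,-3.04,3.3,0,0,-0.46],[-8.91,-3.04,3.3,0,0,-0.46],[-8.91,-3.04,3.3,0,0,-0.46],[-8.91,-3.04,3.3,0,0,-0.46],[-8.91,-3.04,3.3,0,0,-0.46],[-8.91,-3.04,3.3,0,0,-0.46],[-8.91,-3.04,3.3,0,0,-0.46]]
  claw: -1

```text
time: 1.35
position: [0.5417, 0.2942, 0.2732]
tool_rot: [-0.001, 1.0, 0.0, 0.0]
ft_force: [0.1, 0.9, 0.3]
grip_width: 0.0872
grip_force: 0.0
```

```bash
python3 -c "
from h import *
go(.5424,.2927,.216,90)"
```

```text
t 1.35 move [-0.018 -0.037  1.43 ] [0.0002 0.     0.0022]
```

>>> move_arm:
  commands:
    - [[-0.02,-0.04,0.7,0,0,0],[-0.02,-0.04,1.2,0,0,0],[-0.02,-0.04,1.43,0,0,0],[-0.02,-0.04,1.43,0,0,0],[-0.02,-0.04,1.43,0,0,0]]

```text
time: 1.98
position: [0.5437, 0.2918, 0.2164]
tool_rot: [-0.0, 1.0, 0.0, 0.001]
ft_force: [0.7, -1.0, 0.5]
grip_width: 0.0872
grip_force: 0.0
```

>>> move_arm:
  commands:
    - [[0,0,0,0,0,0],[0,0,0,0,0,0],[0,0,0,0,0,0],[0,0,0,0,0,0],[0,0,0,0,0,0],[0,0,0,0,0,0],[0,0,0,0,0,0],[0,0,0,0,0,0]]
  claw: 1
  squeeze: 40

```text
time: 2.98
position: [0.5435, 0.2915, 0.2155]
tool_rot: [-0.0, 1.0, 0.0, 0.0]
ft_force: [0.1, 1.3, 0.7]
grip_width: 0.0236
grip_force: 39.8
```

>>> move_arm:
  commands:
    - [[0,0,-0.5,0,0,0],[0,0,-1.5,0,0,0],[0,0,-2.5,0,0,0],[0,0,-2.5,0,0,0]]

```text
time: 3.48
position: [0.5446, 0.2917, 0.3197]
tool_rot: [-0.0, 1.0, 0.001, 0.004]
ft_force: [1.0, 0.2, -3.0]
grip_width: 0.0236
grip_force: 39.8
```

```bash
python3 -c "
from h import *
go(.5076,-.0957,.300,10.7)"
```

```text
t 3.475 move [ 0.932 -9.686  0.461] [0.0078 0.0052 1.3844]
```

>>> move_arm:
  commands:
    - [[0.93,-9.69,0.4,0,0,1.384],[0.93,-9.69,0.4,0,0,1.384],[0.93,-9.69,0.4,0,0,1.384],[0.93,-9.69,0.4,0,0,1.384],[0.93,-9.69,0.4,0,0,1.384],[0.93,-9.69,0.4,0,0,1.384],[0.93,-9.69,0.4,0,0,1.384],[0.93,-9.69,0.4,0,0,1.384],[0.93,-9.69,0.4,0,0,1.384],[0.93,-9.69,0.4,0,0,1.384],[0.93,-9.69,0.4,0,0,1.384]]

```text
time: 4.85
position: [0.5063, -0.0957, 0.2993]
tool_rot: [0.637, 0.771, -0.0, -0.0]
ft_force: [0.1, 0.3, -4.1]
grip_width: 0.024
grip_force: 39.8
```

```bash
python3 -c "
from h import *
go(.5076,-.0957,.274,10.7)
c=shot('top'); cv2.imwrite('pics/top1.png',c['pixels'])
k=level_blob(c,(280,150,450,290))[:2]
for q in k: print(cv2.minAreaRect(q),cv2.contourArea(q))
"
```

```text
t 4.85 move [-0.005  0.032  0.633] [-0.0005 -0.0003  0.0018]
((316.7463073730469, 221.98292541503906), (9.498652458190918, 16.692485809326172), 77.90524291992188) 117.0
```

>>> move_arm:
  commands:
    - [[0,0.03,0.3,0,0,0],[0,0.03,0.6,0,0,0],[0,0.03,0.66,0,0,0],[0,0.03,0.68,0,0,0],[0,0.03,0.7,0,0,0],[0,0.03,0.7,0,0,0]]

```text
time: 5.65
position: [0.5077, -0.0961, 0.2718]
tool_rot: [0.638, 0.77, 0.0, 0.0]
ft_force: [-0.8, 1.0, -2.9]
grip_width: 0.0234
grip_force: 39.8
```

>>> move_arm:
  commands:
    - [[0,0,0.02,0,0,0],[0,0,0.04,0,0,0],[0,0,0.05,0,0,0],[0,0,0.05,0,0,0]]

```text
time: 6.15
position: [0.5076, -0.096, 0.2695]
tool_rot: [0.638, 0.77, -0.0, -0.0]
ft_force: [0.0, -0.3, -4.4]
grip_width: 0.0235
grip_force: 39.8
```

>>> move_arm:
  commands:
    - [[0,0,0.02,0,0,0],[0,0,0.03,0,0,0],[0,0,0.03,0,0,0]]

```text
time: 6.52
position: [0.5077, -0.0961, 0.2685]
tool_rot: [0.638, 0.77, 0.0, 0.0]
ft_force: [0.4, -0.1, -1.2]
grip_width: 0.0236
grip_force: 39.8
```

>>> move_arm:
  commands:
    - [[0,0,0.02,0,0,0],[0,0,0.025,0,0,0],[0,0,0.025,0,0,0]]

```text
time: 6.9
position: [0.5076, -0.0961, 0.2685]
tool_rot: [0.638, 0.77, 0.0, 0.0]
ft_force: [-2.3, -0.2, 6.4]
grip_width: 0.0236
grip_force: 39.8
```

>>> move_arm:
  commands:
    - [[0,0,0,0,0,0],[0,0,0,0,0,0],[0,0,0,0,0,0],[0,0,0,0,0,0]]
  claw: -0.3

```text
time: 7.4
position: [0.5076, -0.096, 0.2672]
tool_rot: [0.638, 0.77, -0.0, -0.0]
ft_force: [-1.3, -0.7, 0.7]
grip_width: 0.0534
grip_force: 0.0
```

>>> move_arm:
  commands:
    - [[0,0,-0.6,0,0,0],[0,0,-1.5,0,0,0],[0,0,-2.5,0,0,0],[0,0,-2.5,0,0,0]]

```text
time: 7.9
position: [0.5085, -0.0963, 0.3702]
tool_rot: [0.638, 0.77, 0.001, 0.003]
ft_force: [0.3, -0.5, -0.7]
grip_width: 0.0567
grip_force: 0.0
```

```bash
python3 -c "
from h import *
# knob: start q6 about -115deg -> yaw = q1-q6
print(get_obs()['q'])
go(.544,-.2935,.33,88)
"
```

```text
[-4.03400696e-01  4.30608431e-01  1.73923177e+00  2.90395526e-05
  9.64474898e-01 -5.90492629e-01]
t 7.9 move [-5.004 -0.051  1.024] [ 0.0024  0.0075 -1.3488]
```

```bash
python3 -c "
from h import *
c=shot('top'); s=shot('side')
a=cv2.resize(c['pixels'][150:275,280:445],None,fx=4,fy=4,interpolation=cv2.INTER_CUBIC)
b=cv2.resize(s['pixels'][120:240,250:340],None,fx=4,fy=4,interpolation=cv2.INTER_CUBIC)
h=min(len(a),len(b)); cv2.imwrite('pics/c2.png',cv2.resize(np.hstack([a[:h],b[:h]]),None,fx=.75,fy=.75))
P=depthpts(c); m=(P[...,2]>.085)&(P[...,2]<.125); m[:,:405]=0;m[:,435:]=0;m[:185]=0;m[220:]=0
v,u=np.nonzero(m); q=P[m]; print(len(u),u.mean(),v.mean(),q.mean(0),q.min(0),q.max(0),np.median(q,0))
np.save('top2.npy',c,allow_pickle=True)
"
```

```text
171 419.8070175438597 200.31578947368422 [ 0.54405472 -0.29268398  0.10306668] [ 0.52658848 -0.31365648  0.08511105] [ 0.56396074 -0.27608557  0.11272966] [ 0.5444344  -0.2922644   0.10397843]
```

View pics/c2.png

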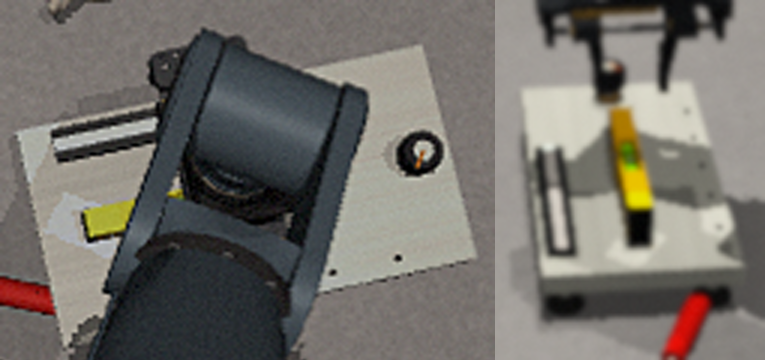

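The picture shows the level standing upright along the shelf at (125,215), partly hidden by the arm, and the knob at (420,153) with its orange pointer. Next I move to the knob.

>>> move_arm:
  commands:
    - [[-5.0,-0.05,1.0,0,0.006,-1.35],[-5.0,-0.05,1.0,0,0.006,-1.35],[-5.0,-0.05,1.0,0,0.006,-1.35],[-5.0,-0.05,1.0,0,0.006,-1.35],[-5.0,-0.05,1.0,0,0.006,-1.35],[-5.0,-0.05,1.0,0,0.006,-1.35],[-5.0,-0.05,1.0,0,0.006,-1.35],[-5.0,-0.05,1.0,0,0.006,-1.35],[-5.0,-0.05,1.0,0,0.006,-1.35],[-5.0,-0.05,1.0,0,0.006,-1.35]]
  claw: -0.6

```text
time: 9.25
position: [0.5426, -0.2927, 0.3262]
tool_rot: [0.017, 1.0, 0.002, -0.003]
ft_force: [0.0, -0.4, 0.4]
grip_width: 0.0697
grip_force: 0.0
```

```bash
python3 -c "
from h import *
go(.5445,-.2935,.257,88)
c=shot('top'); 
a=cv2.resize(c['pixels'][160:270,280:445],None,fx=4.5,fy=4.5,interpolation=cv2.INTER_CUBIC)
cv2.imwrite('pics/c3.png',a)
print(get_obs()['q'])
k=level_blob(c,(280,150,400,280))[:3]
for q in k: print(cv2.minAreaRect(q),cv2.contourArea(q))
np.save('top3.npy',c,allow_pickle=True)
"
```

```text
t 9.25 move [-0.06  -0.026  1.729] [ 0.0048 -0.0061  0.0004]
[-6.75838998e-01  6.11364453e-01  1.52393744e+00  2.60444196e-04
  1.01345235e+00 -2.21241822e+00]
((315.9423522949219, 222.7115478515625), (9.217458724975586, 16.081523895263672), 78.69007110595703) 94.0
((381.0, 204.0), (0.0, 0.0), 0.0) 0.0
```

View pics/c3.png

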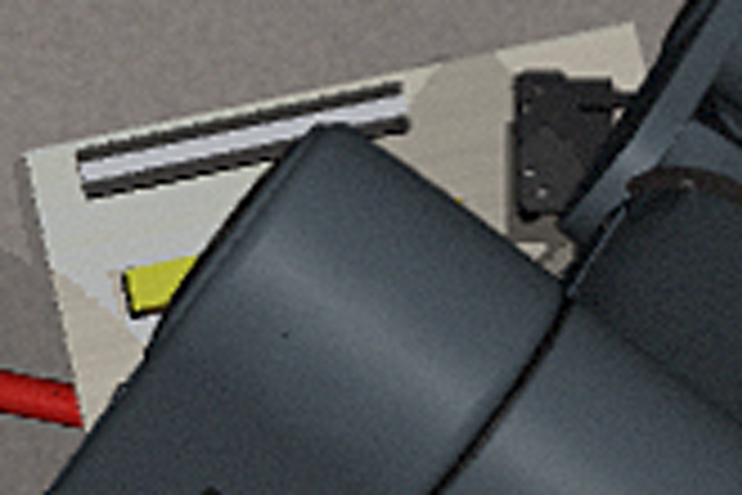

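The arm hides the vial at about (365,260), showing only the level's left end at (160,285). So I'll turn 2 rad first, then retreat and read.

>>> move_arm:
  commands:
    - [[-0.06,-0.03,0.8,0.005,-0.006,0],[-0.06,-0.03,1.5,0.005,-0.006,0],[-0.06,-0.03,1.73,0.005,-0.006,0],[-0.06,-0.03,1.73,0.005,-0.006,0],[-0.06,-0.03,1.73,0.005,-0.006,0]]

```text
time: 9.93
position: [0.5453, -0.2943, 0.2592]
tool_rot: [0.017, 1.0, -0.001, 0.002]
ft_force: [-0.2, -0.4, 0.6]
grip_width: 0.0701
grip_force: 0.0
```

>>> move_arm:
  commands:
    - [[0,0,0,0,0,0],[0,0,0,0,0,0],[0,0,0,0,0,0],[0,0,0,0,0,0],[0,0,0,0,0,0]]
  claw: 1
  squeeze: 25

```text
time: 10.55
position: [0.5449, -0.2951, 0.2583]
tool_rot: [0.017, 1.0, -0.002, 0.001]
ft_force: [-1.9, -5.0, -0.5]
grip_width: 0.0356
grip_force: 25.0
```

>>> move_arm:
  commands:
    - [[0,0.01,0,0,0,0.18],[0,0.01,0,0,0,0.36],[0,0.01,0,0,0,0.54],[0,0.01,0,0,0,0.72],[0,0,0,0,0,0.9],[0,0,0,0,0,1.08],[0,0,0,0,0,1.26],[0,0,0,0,0,1.44],[0,0,0,0,0,1.62],[0,0,0,0,0,1.8],[0,0,0,0,0,2.0],[0,0,0,0,0,2.0]]

```text
time: 12.05
position: [0.5458, -0.2945, 0.2583]
tool_rot: [0.85, 0.526, 0.001, 0.003]
ft_force: [4.8, -2.6, -2.5]
grip_width: 0.0356
grip_force: 25.0
```

```bash
python3 -c "
from h import *
o=get_obs();Y=R.from_quat(o['tool_rot']).as_matrix()[:,1];print(np.degrees(np.arctan2(Y[1],Y[0])),o['ft_force'],o['moment'],o['q'])
"
```

```text
-26.47593510122192 [ 4.76508727 -2.57918519 -2.48186   ] [-0.42554138 -0.39310598 -0.04627446] [-6.74800580e-01  7.08460003e-01  1.56011395e+00  5.46042144e-04
  8.67116053e-01 -2.13057959e-01]
```

>>> move_arm:
  commands:
    - [[0,0,0,0,0,0],[0,0,0,0,0,0],[0,0,0,0,0,0],[0,0,-1,0,0,0],[0,0,-2,0,0,0],[-1.5,-0.3,-2,0,0,0],[-3,-0.6,-2,0,0,0],[-4.5,-0.9,-2,0,0,0],[-6,-1.3,-2,0,0,0],[-7.1,-1.6,-2,0,0,0],[-7.1,-1.6,-2,0,0,0]]
  claw: -0.4

```text
time: 13.42
position: [0.358, -0.5218, 0.3381]
tool_rot: [0.852, 0.524, -0.0, 0.001]
ft_force: [0.2, 0.7, -0.4]
grip_width: 0.0606
grip_force: 0.0
```

```bash
cat >> h.py <<'E'
def look(name,n=6):
    cs=[shot("top") for _ in range(n)]
    c=cs[-1]; im=np.mean([k["pixels"] for k in cs],0); c["pixels"]=im.astype(np.uint8); c["mean"]=im
    np.save(name+".npy",c,allow_pickle=True)
    cv2.imwrite(f"pics/{name}.png",cv2.resize(c["pixels"][195:245,300:400],None,fx=8,fy=8,interpolation=cv2.INTER_CUBIC))
    return c
E
python3 -c "
from h import *
c=look('v1')
for q in level_blob(c,(290,180,400,260))[:2]: 
    r=cv2.minAreaRect(q); print(r); b=onplane(c,cv2.boxPoints(r),.11); print(b.round(4), b.mean(0))
"
```

```text
((345.4013671875, 216.3396759033203), (9.468172073364258, 76.34934997558594), 77.69197845458984)
[[ 0.4997  0.0061  0.11  ]
 [ 0.5371 -0.1903  0.11  ]
 [ 0.5126 -0.1943  0.11  ]
 [ 0.4754  0.0017  0.11  ]] [ 0.50620234 -0.09420687  0.11      ]
```

View pics/v1.png

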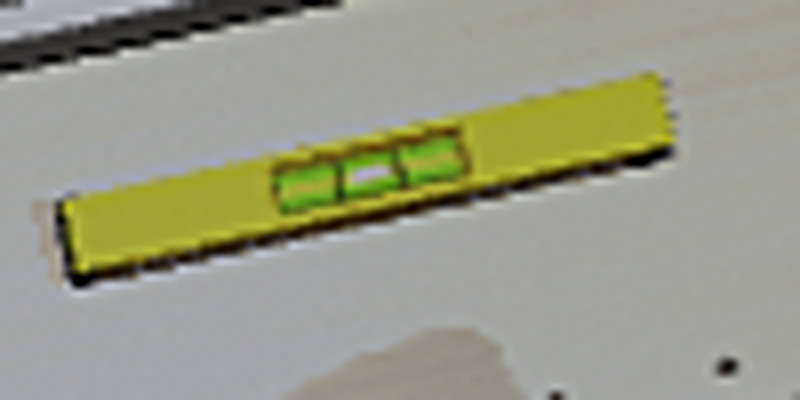

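The vial shows the two black lines at about (341,180) and (403,172), with the bubble between them at about (370,175). It is nearly centred, so I'll quantify it.

```bash
cat > read.py <<'E'
from h import *
import sys
from scipy.ndimage import map_coordinates
def reading(name):
    c=look(name); q=level_blob(c,(290,180,400,260))[0]
    b=onplane(c,cv2.boxPoints(cv2.minAreaRect(q)),.11); mid=b.mean(0)
    e=max([b[1]-b[0],b[2]-b[1]],key=np.linalg.norm); e/=np.linalg.norm(e); e=e*np.sign(-e[1])
    n=np.array([-e[1],e[0],0]); mid[2]=.108
    s=np.arange(-40,40.1,.25)/1e3; w=np.arange(-3,3.1,1)/1e3
    W=mid+s[:,None,None]*e+w[None,:,None]*n
    E=np.array(c["extrinsics"]); Pc=W.reshape(-1,3)@E[:3,:3].T+E[:3,3]
    uv=cv2.projectPoints(Pc*[1,-1,-1],np.zeros(3),np.zeros(3),np.array(c["camera_matrix"],float),np.array(c["D"],float))[0].reshape(-1,2)
    f=lambda k:map_coordinates(c["mean"][...,k],uv[:,::-1].T,order=3).reshape(len(s),-1).mean(1)
    B,G=f(0),f(1); s=s*1e3
    k=np.abs(s)<20; base=np.percentile(B[k],30); wt=np.where(k,np.clip(B-base-.3*(B[k].max()-base),0,None),0); bub=(wt*s).sum()/wt.sum()
    def dip(lo,hi):
        k=(s>lo)&(s<hi); d=np.clip(np.percentile(G[k],70)-G[k],0,None)**2; return (d*s[k]).sum()/d.sum()
    l,r=dip(-15,-5),dip(5,15)
    print("bubble",bub.round(2),"lines",l.round(2),r.round(2),"reading (towards knob +)",(bub-(l+r)/2).round(2)); return s,B,G
if __name__=="__main__":
    s,B,G=reading(sys.argv[1])
    if len(sys.argv)>2: print(np.c_[s,B,G][::4].round(0).astype(int).tolist())
E
python3 read.py v2 p; python3 read.py v3
```

```text
bubble 0.28 lines -9.56 10.33 reading (towards knob +) -0.11
[[-40, 50, 165], [-39, 51, 166], [-38, 51, 166], [-37, 51, 166], [-36, 51, 167], [-35, 52, 169], [-34, 51, 167], [-33, 47, 154], [-32, 38, 130], [-31, 30, 111], [-30, 31, 115], [-29, 38, 141], [-28, 47, 169], [-27, 50, 180], [-26, 50, 177], [-25, 48, 171], [-24, 48, 168], [-23, 49, 168], [-22, 49, 169], [-21, 49, 169], [-20, 49, 169], [-19, 48, 169], [-18, 47, 169], [-17, 47, 170], [-16, 47, 171], [-15, 48, 173], [-14, 48, 176], [-13, 48, 173], [-12, 44, 155], [-11, 34, 121], [-10, 25, 90], [-9, 26, 90], [-8, 39, 124], [-7, 60, 166], [-6, 82, 186], [-5, 105, 183], [-4, 123, 173], [-3, 135, 168], [-2, 141, 168], [-1, 141, 170], [0, 136, 169], [1, 129, 168], [2, 124, 167], [3, 124, 168], [4, 123, 170], [5, 118, 173], [6, 105, 172], [7, 82, 163], [8, 54, 142], [9, 32, 114], [10, 24, 95], [11, 29, 98], [12, 38, 122], [13, 45, 154], [14, 49, 175], [15, 50, 179], [16, 50, 174], [17, 49, 170], [18, 49, 169], [19, 48, 171], [20, 48, 171], [21, 47, 171], [22, 46, 170], [23, 46, 170], [24, 46, 169], [25, 47, 170], [26, 48, 172], [27, 48, 171], [28, 46, 166], [29, 42, 152], [30, 35, 131], [31, 29, 111], [32, 26, 104], [33, 31, 116], [34, 39, 140], [35, 47, 162], [36, 51, 172], [37, 51, 171], [38, 50, 167], [39, 49, 165], [40, 48, 165]]
bubble 0.31 lines -9.6 10.34 reading (towards knob +) -0.07
```

The bubble reads about 0 mm, so it is centred. Now I press with closed fingers on the flat top, 55 mm from the vial's middle towards the knob. That point is near the shelf's centre.

```bash
python3 -c "
from h import *
go(.517,-.149,.325,10.7)"
```

```text
t 14.325 move [10.031 -0.639  0.322] [ 0.0018  0.0014 -0.6498]
```

>>> move_arm:
  commands:
    - [[10.03,-0.64,0,0,0,-0.65],[10.03,-0.64,0,0,0,-0.65],[10.03,-0.64,0,0,0,-0.65],[10.03,-0.64,0,0,0,-0.65],[10.03,-0.64,0,0,0,-0.65],[10.03,-0.64,0,0,0,-0.65],[10.03,-0.64,0,0,0,-0.65],[10.03,-0.64,0,0,0,-0.65],[10.03,-0.64,0.3,0,0,-0.65],[10.03,-0.64,0.3,0,0,-0.65]]
  claw: 1
  squeeze: 10

```text
time: 15.58
position: [0.5162, -0.15, 0.3246]
tool_rot: [0.639, 0.769, -0.0, -0.0]
ft_force: [-0.4, -0.5, 1.2]
grip_width: 0.0006
grip_force: 0.0
```

```bash
python3 -c "
from h import *
go(.517,-.149,.295,10.7); print(get_obs()['ft_force'])"
```

```text
t 15.575 move [0.021 0.024 0.74 ] [-0.001   0.0003 -0.0016]
[-0.40958259 -0.51614305  1.16819263]
```

>>> move_arm:
  commands:
    - [[0.02,0.02,0.4,0,0,0],[0.02,0.02,0.65,0,0,0],[0.02,0.02,0.72,0,0,0],[0.02,0.02,0.74,0,0,0],[0.02,0.02,0.74,0,0,0]]

```text
time: 16.2
position: [0.5177, -0.1481, 0.2964]
tool_rot: [0.638, 0.77, -0.0, 0.001]
ft_force: [-0.3, 0.4, 0.7]
grip_width: 0.0003
grip_force: 0.0
```

>>> move_arm:
  commands:
    - [[0,0,0.02,0,0,0],[0,0,0.04,0,0,0],[0,0,0.05,0,0,0],[0,0,0.05,0,0,0]]

```text
time: 16.7
position: [0.5176, -0.1481, 0.2943]
tool_rot: [0.638, 0.77, -0.0, 0.001]
ft_force: [-0.2, -0.4, -1.0]
grip_width: 0.0007
grip_force: 0.0
```

>>> move_arm:
  commands:
    - [[0,0,0.02,0,0,0],[0,0,0.03,0,0,0],[0,0,0.03,0,0,0]]

```text
time: 17.08
position: [0.5176, -0.1481, 0.293]
tool_rot: [0.638, 0.77, -0.0, 0.001]
ft_force: [0.4, -0.0, 0.4]
grip_width: 0.0005
grip_force: 0.0
```

>>> move_arm:
  commands:
    - [[0,0,0.02,0,0,0],[0,0,0.02,0,0,0],[0,0,0.02,0,0,0]]

```text
time: 17.45
position: [0.5176, -0.1481, 0.2922]
tool_rot: [0.638, 0.77, -0.0, 0.001]
ft_force: [0.0, -0.1, -0.2]
grip_width: 0.0005
grip_force: 0.0
```

>>> move_arm:
  commands:
    - [[0,0,0.02,0,0,0],[0,0,0.02,0,0,0],[0,0,0.02,0,0,0]]

```text
time: 17.82
position: [0.5176, -0.1481, 0.2921]
tool_rot: [0.638, 0.77, -0.0, 0.001]
ft_force: [0.2, 0.7, 4.9]
grip_width: 0.0001
grip_force: 2.7
```

>>> move_arm:
  commands:
    - [[0,0,0.02,0,0,0],[0,0,0.02,0,0,0],[0,0,0.02,0,0,0]]

```text
time: 18.2
position: [0.5176, -0.148, 0.292]
tool_rot: [0.638, 0.77, -0.0, 0.001]
ft_force: [-2.7, 1.6, 10.6]
grip_width: 0.0002
grip_force: 5.2
```

>>> move_arm:
  commands:
    - [[0,0,0.015,0,0,0],[0,0,0.015,0,0,0],[0,0,0.015,0,0,0],[0,0,0.015,0,0,0],[0,0,0.015,0,0,0],[0,0,0.015,0,0,0],[0,0,0.015,0,0,0],[0,0,0.015,0,0,0],[0,0,0.015,0,0,0]]

```text
time: 19.32
position: [0.5176, -0.148, 0.292]
tool_rot: [0.638, 0.77, -0.0, 0.002]
ft_force: [-2.8, 1.3, 14.6]
grip_width: 0.0007
grip_force: 7.1
```

```bash
python3 -c "
from h import *
s=[]
c=shot('top'); d=[]; 
for i in range(8): d.append(shot('side')); s.append(get_obs()['ft_force'])
print(np.mean(s,0),np.array(s)[:,2].round(1))
m=np.mean([k['pixels'] for k in d],0).astype(np.uint8)
a=cv2.resize(c['pixels'][160:270,280:400],None,fx=3,fy=3,interpolation=cv2.INTER_CUBIC)
b=cv2.resize(m[140:206,262:328],(330,330),interpolation=cv2.INTER_CUBIC)
cv2.imwrite('pics/f.png',np.hstack([a,b]))"
```

```text
[-3.39281888  1.19375208 14.32554611] [15.1 14.5 13.6 13.4 14.5 15.1 14.4 14. ]
```

View pics/f.png

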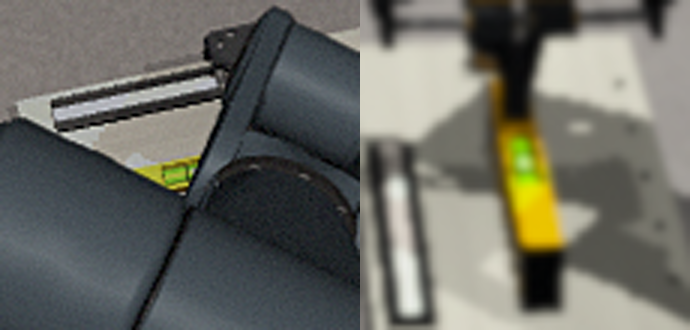

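The side view shows the fingertips on the level at (518,110) and the bubble mid-vial at (523,157). The force is steady at about 14 N, so I'm handing in.

```bash
python3 -c "
from rig import *
print(hand_in())"
```

```text
the job is handed in; nothing more can be done
None
```

The job is handed in: the level stands along the shelf's long side, the bubble read about 0 mm off centre just before pressing and still looked centred in the side view under load, and the arm is pressing down with about 14 N.

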